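Load the wash-bottle caddy, roll it on trailing castors into its bay and lock it

TASK

Stand the loose white wash bottle upright in the free well of the small wheeled caddy while its floor lock still holds it, then pull the lock's black knob fully up. Push the caddy forward by its bar, wheels on the desk, until both swivel castors trail straight, steer it square into the bay of four tape corners in front of the analyser, castors still trailing, and let go of it. Then press the knob fully down to lock it there, with both bottles upright and the other things left where they are.

Things in the scene. Friction and masses are not known exactly. Their poses are not given: they have to be found in the camera images.
- caddy: wheeled bench caddy, 0.6 kg: aluminium deck 170 (x) by 130 mm (y), top at z = 38 mm; origin at desk level under its centre, x ahead (castor end), y left, z up. Two fixed wheels on the axle x = -55 mm: it rolls along x, not sideways. Rolling takes about 1 N; left alone it stops within a few mm. Front: white tray with two wells; behind it the black lock knob; at the rear the push bar
- push_bar (a point): middle of the caddy's push bar: level, rubber-sleeved, 16 mm thick, 94 mm long along the caddy's y, on two bent steel legs (y = +-54 mm). The point is on the bar's axis, 106 mm behind the caddy's origin, 124 mm above the desk. Nothing stands behind the bar; bottle tops on the caddy reach 133 mm, 120 mm and more ahead of it
- caddy_well_left (a point): centre of the floor of the left well (caddy x = 46, y = +29 mm), 41 mm above the desk; this is the free well, 54 x 55 mm inside, its walls 3 mm thick and 21 mm high above its floor
- caddy_well_right (a point): centre of the floor of the right well (caddy x = 46, y = -29 mm), same size, taken by the carried bottle
- castor_left_wheel (a point): centre of the left swivel castor's wheel (25 mm across), 14 mm from the castor's upright pivot, which is at (56, 44) mm in the caddy's frame; it swivels freely all round. Trailing straight it is directly behind the pivot, at (42, 44) mm
- castor_right_wheel (a point): the same for the right castor: pivot at (56, -44) mm, wheel centre trailing straight at (42, -44) mm
- floor_lock (a joint): travel of the floor lock's plunger in m, straight down: 0 fully up (free to roll), about 0.0083 fully down, when its rubber foot stands on the desk. It stays where it is left; moving it either way takes about 4 N, pressing the foot home up to about 12 N
- lock_knob (a point): centre of the top of the lock's black knob: round, 29 mm across, 18 mm tall (narrowing in its lowest 5 mm), upright axis at caddy x = -30, y = 0. Top 96 mm above the desk when up, 88 mm when down; the grey housing under it ends 58 mm above the desk, and nothing else is within 38 mm of it above the deck
- wash_bottle: loose white wash bottle to load, round, 42 mm across and 92 mm high (body to about 65 mm, then a shoulder and a white cap 22 mm across from 79 mm up), 70 g. Origin at the centre of its underside, z up
- carried_bottle: wash bottle of the same shape that already stands in the right well. Origin at the centre of its underside, z up
- bay: parking bay on the desk in front of the tall white analyser: four L-shaped corners of black tape, flat, enclosing a rectangle 190 mm long (x) by 150 mm wide (y), 10 mm more than the deck on every side. Origin at its centre; x points along its length, the way the caddy heads as it drives in. The analyser's flat front stands at world x = 0.615 (y from -0.52 to 0.03, 0.68 m high)
- timer: bystander: white lab timer 62 x 66 x 19 mm; origin at the centre of its underside
- tape_roll: bystander: roll of tape 98 mm across, 19 mm high; origin at the centre of its underside
- petri_dish: bystander: closed petri dish 92 mm across, 16 mm high; origin at the centre of its underside
- marker: bystander: marker pen lying flat near the desk's left end, 124 x 10 x 10 mm; origin at the centre of its underside
- vial: bystander: small glass vial with a screw cap, 22 mm across, 46 mm high; origin at the centre of its underside
Things that resemble listed ones, but are neither listed nor needed, are in the scene too. Leave any pink look-alike of the carried_bottle alone.

How it is judged:
By the outcome, as a careful person would: the job done as asked, in the order asked, and still so for the second after the job is handed in, with the robot touching nothing.
It also fails if it takes over 72 s, if anything falls off the work surface, if the arm or the gripper's body presses on something with over 40 N, if the wrist force passes 120 N, or if a joint passes its speed limit or range.

ROBOT

A 7-joint arm with a two-finger parallel gripper is mounted at the origin on a cart in front of the work surface, level with it; the furniture and walls round the work are solid. World frame = base frame: x ahead of the robot, y to its left, z up, the work surface at z = 0. Lengths are in mm, angles in rad, forces in N, time in s.
With the tool pointing down it reaches from about 400 to 850 mm from the base axis. Payload 4.5 kg.
Tool frame: the origin (TCP) lies midway between the tips of the shut fingers; the grasp point (between the pads) lies 19 mm behind it; z points along the fingers, y is the line along which they close (so a half turn about z gives the same grasp; the last joint's range is limited). The gripper opens to 88 mm and grips with 3 to 60 N. Pads are 18 mm wide; open, the fingers measure 123 mm over their backs; the gripper's body (75 mm by 187 mm) begins 45 mm behind the grasp point.
Start: joints at [-1.311, 0.689, -0.195, 1.565, 0.157, 0.902, -0.215], TCP at [139.907, 609.163, 238.743] pointing down, gripper open.
Joint ranges: [-3.01, 3.01], [-0.46, 2.08], [-1.47, 1.51], [0.13, 2.56], [-1, 4.14], [0.04, 2.09], [-2.66, 2.66]. Speed limits (rad/s): [2.57, 2.57, 3.14, 3.14, 3.14, 3.14, 3.14].

INTERFACE

Orientations are given as a unit quaternion [x, y, z, w].
In Python, from bench import env, fingers, kinematics, camera, status gives the robot as it stands. The module is installed in compiled form; this text tells all that it offers. Calls block until the motion is done:
- env.move_pose(position, orientation): joint-space move of the TCP to a pose.
- env.move_linear(position, orientation=None, rate=150, stop_force=None): straight line of the TCP; orientation=None keeps the orientation; rate is the mean speed in mm/s. With stop_force (N) it stops when the force on the tool has changed by that much, and returns True; else False.
- env.movej(angles): joint-space move.
- fingers.gripper_to(opening, effort=None): finger opening in mm; effort is the grip in N (None keeps the last); returns when the fingers have stopped.
- env.pause(seconds).
- kinematics.inverse_kinematics(position, orientation): joint angles nearest the present ones, or None.
- camera(name): name is "side" or "top" or "wrist"; returns a dict with "img" (384x512x3 uint8, red, green, blue), "fx", "fy", "cx", "cy" (pixels), "world_from_camera" (4x4, takes a point from camera to world coordinates). Camera axes: x right, y down, z forward; pixel columns grow to the right and rows downward; lengths in mm; the calibration is good to about 2 mm. The wrist camera is an equidistant fisheye: a pixel r from the principal point sees the ray r / f radians off the axis. A picture is of the moment at which its call begins. There is no depth.
A pose or a line that the arm cannot do raises env.IKError and nothing moves.
- env.sign_off(): hands the job in; it is judged then, once.
Readings, each from a call of its own:
- status.current_clock(): time.
- status.current_qpos(): joint angles.
- status.current_joint_velocities(): joint speeds.
- status.current_tau(): joint torques, N m.
- status.current_tcp_pos(): TCP position.
- status.current_eef_rot(): TCP orientation.
- status.current_force(): force on the tool from outside, world axes, zero at the start.
- status.current_wrist_torque(): the same for the moment, N m.
- status.current_grip_width(): finger opening in mm.
- status.current_finger_force(): force on a finger pad.
Only numpy, scipy, OpenCV 4.12 (cv2) and the standard library are available. Lean on these libraries where they do the work, as an engineer would, in place of code of your own. Each camera call takes 0.05 s, during which the arm holds its last target. There are 200 camera calls.

## Working session

There is one attempt and no reset: what is moved stays moved. The work goes in short steps, each a Python script; the robot and the scene stay as the last script left them, time stands still between calls to the robot, and variables do not carry over. Pictures are saved under pics/ and viewed, at most 10 in all, crops included, and the job is handed in when it is done.

```bash
mkdir -p pics; cat > h.py <<'E'
import numpy as np, cv2
from bench import env, fingers, kinematics, camera, status
def snap(n,f):
    c=camera(n); cv2.imwrite(f,cv2.cvtColor(c['img'],cv2.COLOR_RGB2BGR)); 
    np.savez(f[:-4]+'.npz',**{k:c[k] for k in c}); return c
def px2w(c,u,v,z=0.):
    T=np.array(c['world_from_camera']); d=T[:3,:3]@np.array([(u-c['cx'])/c['fx'],(v-c['cy'])/c['fy'],1.])
    o=T[:3,3]; return o+d*(z-o[2])/d[2]
def w2px(c,p):
    T=np.linalg.inv(np.array(c['world_from_camera'])); q=T[:3,:3]@np.array(p,float)+T[:3,3]
    return float(c['fx']*q[0]/q[2]+c['cx']),float(c['fy']*q[1]/q[2]+c['cy'])
E
python3 - <<'E'
from h import *
a=snap('top','pics/t0.png');b=snap('side','pics/s0.png')
for c in(a,b): print(c['fx'],c['cx'],c['cy'],np.round(c['world_from_camera'],3).tolist())
for n in 'ts':
    i=cv2.imread(f'pics/{n}0.png');cv2.imwrite(f'pics/{n}0b.png',cv2.resize(i,(800,600),interpolation=cv2.INTER_CUBIC))
print(status.current_clock(),status.current_eef_rot(),status.current_force())
E
```

```text
457.8076682673621 266.4934364933355 197.4936231395441 [[-0.378, -0.862, 0.338, -88.527], [-0.926, 0.351, -0.14, 223.02], [0.002, -0.366, -0.931, 1811.371], [0.0, 0.0, 0.0, 1.0]]
407.6602425694646 258.152628903638 190.85748669699717 [[-0.999, 0.021, -0.027, 563.1], [0.033, 0.4, -0.916, 1246.456], [-0.008, -0.916, -0.401, 675.69], [0.0, 0.0, 0.0, 1.0]]
0.1 [ 1.12624672e-01  9.93637286e-01 -7.90220237e-04 -4.82280786e-05] [0.11584868 0.20090175 1.1159888 ]
```

View pics/t0b.png

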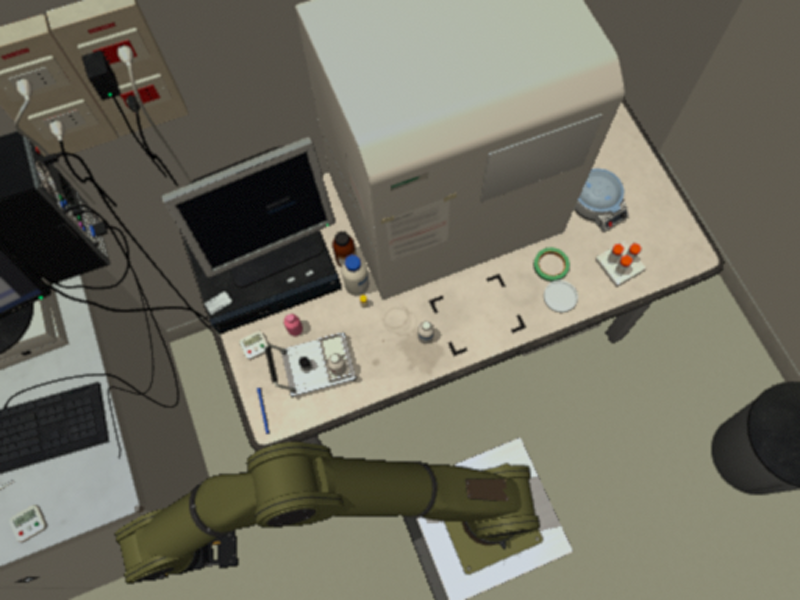

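View pics/s0b.png

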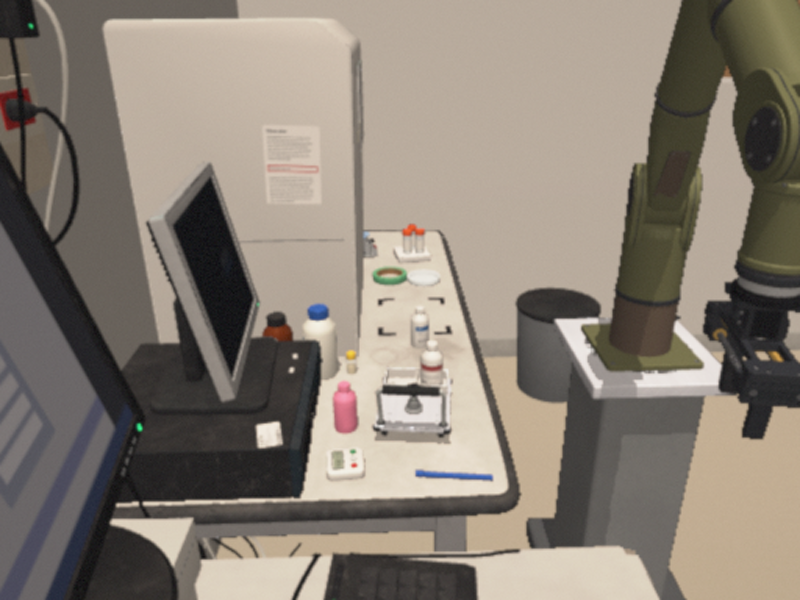

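Top view: the caddy is at about (320,365), with its bar to the left so it heads right. The white bottle is at (426,330), the bay centre at (477,315), and the pink look-alike at (293,323). There are two white wash bottles: the one at (336,360) stands on the caddy (carried), and the one at (426,330) stands free on the desk and is the loose one. I'll enlarge to confirm.

```bash
python3 - <<'E'
import cv2
i=cv2.imread('pics/t0.png')[175:285,150:350]
cv2.imwrite('pics/t0c.png',cv2.resize(i,None,fx=4,fy=4,interpolation=cv2.INTER_CUBIC))
i=cv2.imread('pics/s0.png')[180:320,200:330]
cv2.imwrite('pics/s0c.png',cv2.resize(i,None,fx=4,fy=4,interpolation=cv2.INTER_CUBIC))
E
```

```text
(no output)
```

View pics/t0c.png

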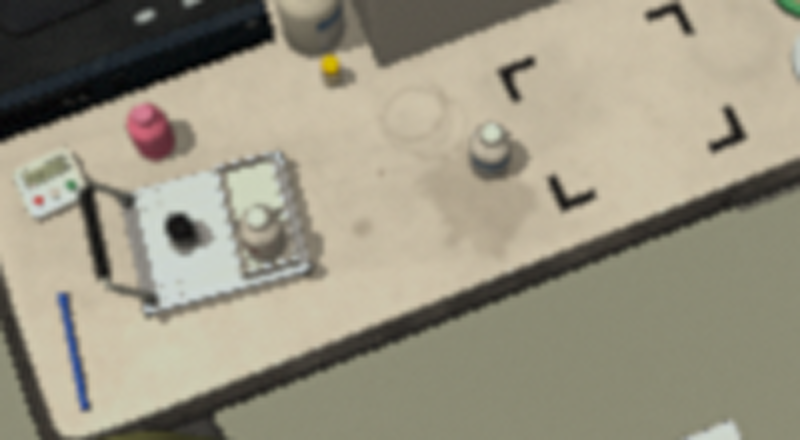

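View pics/s0c.png

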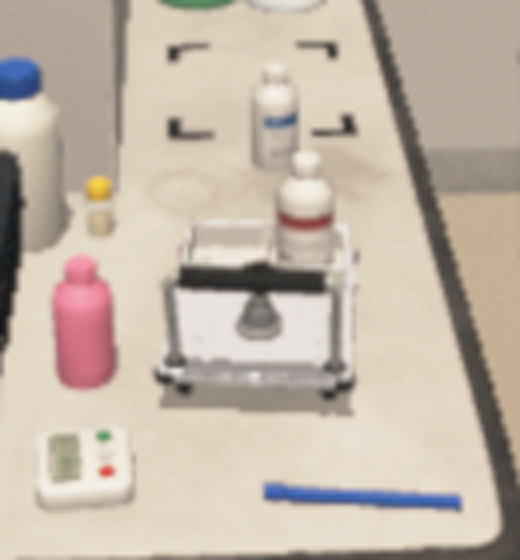

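The loose bottle is the free-standing white one with the blue band, crop (490,148). The carried one has the red band and stands in the caddy at (262,228). Next I compute positions.

```bash
python3 - <<'E'
from h import *
c=dict(np.load('pics/t0.npz')); s=dict(np.load('pics/s0.npz'))
P=lambda x,y,z:px2w(c,150+(x-1.5)/4,175+(y-1.5)/4,z)
S=lambda x,y,z:px2w(s,200+(x-1.5)/4,180+(y-1.5)/4,z)
for n,x,y,z in [('bay1',503,75,0),('bay2',682,6,0),('bay3',742,137,0),('bay4',567,208,0),('d1',135,190,38),('d2',280,155,38),('d3',312,268,38),('d4',150,312,38),('cap',491,130,92),('ccap',257,213,133),('knob',181,218,88),('bar1',88,190,128),('bar2',103,275,128),('vial',330,65,46),('pink',148,112,92)]:
    print(n,np.round(P(x,y,z)[:2],1))
print('side')
for n,x,y,z in [('bayNL',170,136,0),('bayNR',354,130,0),('bayFL',170,48,0),('bayFR',335,44,0),('cap',274,70,92),('ccap',306,157,133),('barL',180,278,124),('barR',324,281,124)]:
    print(n,np.round(S(x,y,z)[:2],1))
E
```

```text
bay1 [573.2 -92.4]
bay2 [ 574.5 -303. ]
bay3 [ 413.3 -298.5]
bay4 [410.8 -96.7]
d1 [584. 310.]
d2 [563.9 160.3]
d3 [438.9 171.8]
d4 [457.2 336.6]
cap [489.3 -42.4]
ccap [481.8 204.3]
knob [520.4 274.8]
bar1 [567.  347.7]
bar2 [480.6 360.6]
vial [634.7  78.2]
pink [637.  269.2]
side
bayNL [582.9 -92.5]
bayNR [413.2 -96.4]
bayFL [ 583.5 -293.4]
bayFR [ 412.9 -294.9]
cap [490.9 -31.9]
ccap [481.4 209.2]
barL [572.3 353.9]
barR [481.1 361.7]
```

```bash
cat >> h.py <<'E'
def Q(psi):  # tool down, tool y at world angle psi (deg)
    f=np.radians((psi+90)/2); return [float(np.cos(f)),float(np.sin(f)),0.,0.]
def fe2w(c,u,v,z):
    T=np.array(c['world_from_camera']); a=(u-c['cx'])/c['fx'];b=(v-c['cy'])/c['fy'];t=np.hypot(a,b)+1e-12
    d=T[:3,:3]@np.array([np.sin(t)*a/t,np.sin(t)*b/t,np.cos(t)]); o=T[:3,3]; return o+d*(z-o[2])/d[2]
E
python3 - <<'E'
from h import *
for p,psi in [((510,205,250),82),((514,278,150),-8),((514,278,150),172),((525,354,105),82),((495,-90,105),90),((495,-90,105),75),((495,-166,100),0),((495,-166,100),180)]:
    q=kinematics.inverse_kinematics(list(p),Q(psi)); print(p,psi,None if q is None else np.round(q,2))
env.move_pose([505,260,280],Q(82)); print(status.current_clock())
c=snap('wrist','pics/w1.png')
print(np.round(c['world_from_camera'],3).tolist(),c['fx'],c['cx'],c['cy'])
env.move_pose([490,-110,280],Q(82)); print(status.current_clock())
snap('wrist','pics/w2.png')
i=np.vstack([cv2.imread('pics/w1.png'),cv2.imread('pics/w2.png')]); print(i.shape)
cv2.imwrite('pics/w1b.png',cv2.resize(i[:384],(800,600),interpolation=cv2.INTER_CUBIC))
cv2.imwrite('pics/w2b.png',cv2.resize(i[384:],(800,600),interpolation=cv2.INTER_CUBIC))
E
```

```text
(510, 205, 250) 82 [-0.29  0.58 -0.28  1.78  0.21  0.81  0.75]
(514, 278, 150) -8 [-0.61  0.75  0.05  1.78 -0.07  0.61 -0.65]
(514, 278, 150) 172 [-0.2   0.83 -0.67  1.76  0.69  0.81  1.79]
(525, 354, 105) 82 [-0.54  0.87 -0.24  1.64  0.3   0.66  0.5 ]
(495, -90, 105) 90 [ 0.39  0.8  -0.51  2.03  0.78  0.51  0.88]
(495, -90, 105) 75 [ 0.35  0.78 -0.44  2.03  0.71  0.48  0.69]
(495, -166, 100) 0 [ 0.31  0.78 -0.13  1.99  0.24  0.39 -0.  ]
(495, -166, 100) 180 [ 0.61  0.85 -0.63  1.97  0.87  0.61  2.53]
1.9417
[[0.137, 0.946, 0.293, 427.609], [0.991, -0.131, -0.039, 271.928], [0.001, 0.296, -0.955, 426.951], [0.0, 0.0, 0.0, 1.0]] 297.3186396354542 254.12680393389883 186.4683649651853
3.375
(768, 512, 3)
```

View pics/w1b.png

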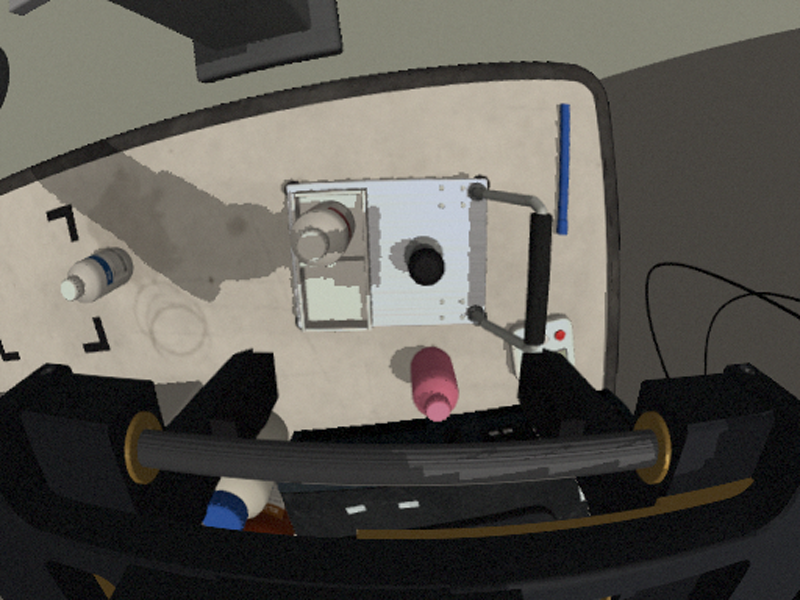

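View pics/w2b.png

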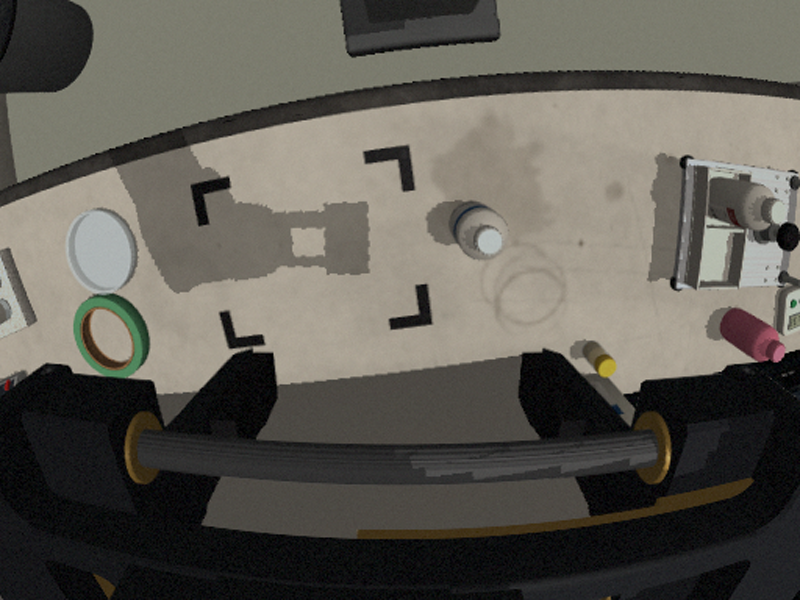

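Wrist pictures (800-px scale):
- **w1:** knob top at (427,265), bar axis from (541,215) to (536,343), deck corners (288,187), (487,180), (486,322) and (298,328), carried cap at (314,244).
- **w2:** tape outer apexes (192,188), (409,147), (431,325) and (232,348), loose bottle's cap at (488,240).

```bash
python3 - <<'E'
from h import *
def W(f,x,y,z): 
    c=dict(np.load(f'pics/{f}.npz')); return fe2w(c,(x+.5)/1.5625-.5,(y+.5)/1.5625-.5,z)[:2]
for n,f,x,y,z in [('knob','w1',427,265,88),('barR','w1',541,215,130),('barL','w1',536,343,130),('fr','w1',289,186,38),('rr','w1',487,180,38),('rl','w1',487,323,38),('fl','w1',298,328,38),('ccap','w1',314,244,133),('walltop fl outer','w1',304,328,62),('walltop rl','w1',368,329,62),('wt rr','w1',368,190,62),('wt fr','w1',293,193,62),
 ('b1','w2',192,188,0),('b2','w2',409,147,0),('b3','w2',431,325,0),('b4','w2',231,348,0),('i1','w2',204,196,0),('i2','w2',401,160,0),('i3','w2',419,318,0),('i4','w2',237,338,0),('cap','w2',488,240,92)]:
    print(n,np.round(W(f,x,y,z),1))
E
```

```text
knob [513.9 282.9]
barR [479.1 361.3]
barL [570.6 353.1]
fr [441.5 177.9]
rr [459.9 344.1]
rl [587.6 332.5]
fl [568.9 161.2]
ccap [478.2 210.5]
walltop fl outer [560.8 173.3]
walltop rl [568.9 227.8]
wt rr [453.9 245.6]
wt fr [446.8 186. ]
b1 [ 413.  -299.4]
b2 [411.1 -86.3]
b3 [584.2 -87.3]
b4 [ 582.8 -297.4]
i1 [ 423.3 -288.1]
i2 [422.  -95.1]
i3 [575.2 -98.2]
i4 [ 572.5 -287.5]
cap [486.5 -39.6]
```

```bash
python3 - <<'E'
from h import *
q=Q(83.8)
fingers.gripper_to(80,effort=15)
env.move_pose([487,-39.5,125],q); env.move_linear([487,-39.5,31],rate=120)
fingers.gripper_to(30,effort=15); print('grip',status.current_grip_width(),status.current_tcp_pos(),status.current_clock())
env.move_linear([487,-39.5,150],rate=180); print(status.current_grip_width(),status.current_force())
env.move_linear([536.6,204.5,150],rate=220)
env.move_linear([536.6,204.5,90],rate=120); env.pause(.2)
snap('wrist','pics/w3.png')
print('stop',env.move_linear([536.6,204.5,70.5],rate=40,stop_force=3),status.current_tcp_pos(),status.current_force())
fingers.gripper_to(56); env.move_linear([536.6,204.5,190],rate=150)
env.move_pose([505,260,280],q); snap('wrist','pics/w4.png'); print(status.current_clock())
i=cv2.imread('pics/w4.png')[80:270,150:400]; cv2.imwrite('pics/w4b.png',cv2.resize(i,(790,600),interpolation=cv2.INTER_CUBIC))
E
```

```text
grip 41.36716819640124 [487.09017578 -39.41695142  31.07692665] 6.075
40.72044190240443 [-0.3850169  -0.26272292 -0.87019027]
stop True [536.69764941 204.40247023  71.55496685] [ 2.93844689e-01 -4.66561538e-03  5.72328524e+00]
11.4667
```

View pics/w4b.png

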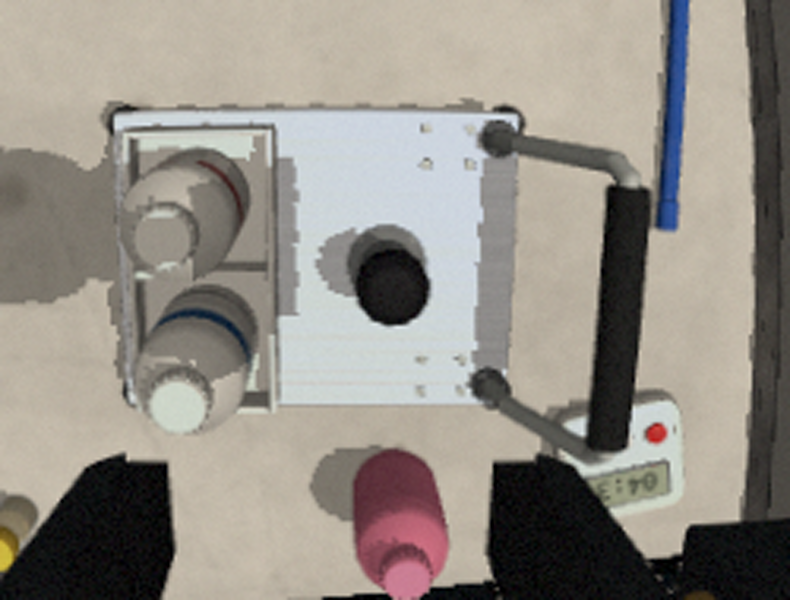

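The blue-band bottle stands upright in the left well, cap at (180,400). The knob top is at (394,288) and the bar runs from (628,187) to (608,450). I'll re-measure, then pull the knob.

```bash
python3 - <<'E'
from h import *
c=dict(np.load('pics/w4.npz'))
W=lambda x,y,z: fe2w(c,150+(x+.5)/3.16-.5,80+(y+.5)/3.158-.5,z)[:2]
for n,x,y,z in [('knob',393,288,88),('barR',629,187,130),('barL',608,450,130),('ccap',165,234,133),('lcap',179,401,133),('fr',115,114,38),('rr',520,120,38),('rl',505,404,38),('fl',133,404,38)]: print(n,np.round(W(x,y,z),1))
q=Q(-6.2)
fingers.gripper_to(56); k=W(393,288,88)+[0.5,0.3]
env.move_pose([*k,150],q); env.move_linear([*k,65.5],rate=100,stop_force=6)
fingers.gripper_to(20,effort=25); p=np.array(status.current_tcp_pos()); print(p,status.current_grip_width(),status.current_force())
r=env.move_linear([p[0],p[1],p[2]+9.5],rate=12,stop_force=6.5); print(r,status.current_tcp_pos(),status.current_force())
snap('side','pics/s5.png')
E
```

```text
knob [515.3 282.3]
barR [478.1 361.4]
barL [571.3 352.2]
ccap [477.9 209.5]
lcap [535.  205.3]
fr [440.6 176.5]
rr [461.6 344. ]
rl [586.9 329.9]
fl [569.  163.7]
[516.61006897 282.69617306  65.89919428] 27.326511047510426 [ 0.6076357  -0.09685864  2.24194982]
True [514.37189702 282.19290499  66.0430472 ] [ 0.52492257 -0.13022002 -3.59858406]
```

```bash
python3 - <<'E'
from h import *
env.pause(.3); p=np.array(status.current_tcp_pos()); print(p,status.current_force(),status.current_grip_width())
for dz in (3,6,8,9,10):
    r=env.move_linear([515.3,282.4,65.9+dz],rate=15,stop_force=9); print(r,np.round(status.current_tcp_pos(),2),np.round(status.current_force(),1))
    if r: break
snap('wrist','pics/w6.png'); print(status.current_clock())
E
```

```text
[514.52746944 282.22157084  65.9478454 ] [-1.28428099  0.87873026 -0.90563381] 27.431954718417455
False [515.28 282.18  68.72] [ 0.5 -0.2 -4.2]
False [515.37 282.44  72.02] [-0.2  0.6 -4.4]
False [515.34 282.44  74.02] [-0.1 -0.5 -4.1]
False [515.33 282.45  74.95] [-0.6  0.3 -4. ]
False [515.32 282.38  75.93] [-0.5  0.4 -4.6]
16.5833
```

```bash
python3 - <<'E'
from h import *
for dz in (11,12,13):
    r=env.move_linear([515.3,282.4,65.9+dz],rate=15,stop_force=3); print(r,np.round(status.current_tcp_pos(),2),np.round(status.current_force(),1),status.current_grip_width())
    if r or status.current_force()[2]<-6: break
c=snap('side','pics/s7.png')
a=cv2.imread('pics/s0.png')[215:290,225:300];b=cv2.imread('pics/s7.png')[215:290,225:300]
cv2.imwrite('pics/s7b.png',cv2.resize(np.hstack([a,b]),(800,400),interpolation=cv2.INTER_CUBIC))
E
```

```text
False [515.31 282.41  76.95] [ 0.4 -0.1 -5.6] 27.354967759055317
False [515.28 282.44  77.93] [ 0.4  0.6 -6.1] 27.406289333095202
```

View pics/s7b.png

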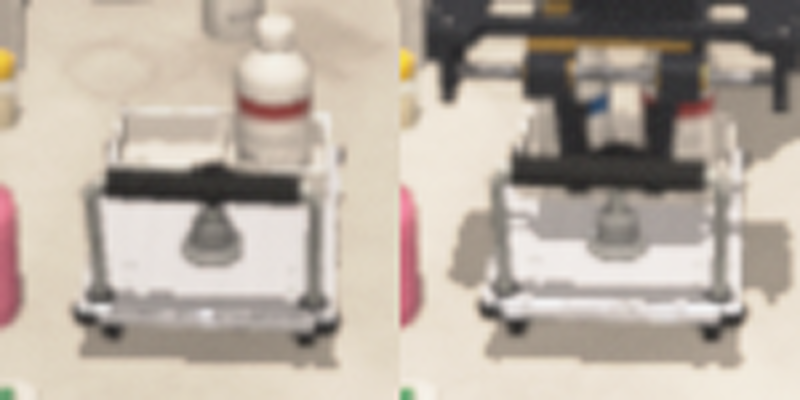

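Knob force climbed from about 4 N to 6 N, and the picture shows the bar a few pixels higher. The stop was reached and the rear is lifted slightly, so I'll ease it down until the load vanishes and check.

```bash
python3 - <<'E'
from h import *
z=77.9
for i in range(14):
    z-=.5; env.move_linear([515.3,282.4,z],rate=15); env.pause(.1)
    f=np.mean([status.current_force()[2] for _ in range(3)]); print(round(z,1),np.round(status.current_tcp_pos()[2],2),round(f,1))
    if f>-1.5: break
fingers.gripper_to(50); env.pause(.1); print(status.current_tcp_pos(),status.current_force())
env.move_linear([515.3,282.4,160],rate=150)
env.move_pose([505,260,280],Q(83.8)); snap('wrist','pics/w8.png'); snap('side','pics/s8.png');print(status.current_clock())
i=cv2.imread('pics/w8.png')[80:270,150:400];j=cv2.imread('pics/s8.png')[215:290,225:300];k=cv2.imread('pics/s0.png')[215:290,225:300]
a=cv2.resize(i,(500,380),interpolation=cv2.INTER_CUBIC);b=cv2.resize(j,(300,300),interpolation=cv2.INTER_CUBIC);b0=cv2.resize(k,(300,300),interpolation=cv2.INTER_CUBIC)
o=np.zeros((600,800,3),np.uint8);o[:380,:500]=a;o[:300,500:]=b;o[300:,500:]=b0;cv2.imwrite('pics/m8.png',o)
E
```

```text
77.4 77.4 -4.8
76.9 76.91 -3.2
76.4 76.41 -3.8
75.9 75.9 -5.0
75.4 75.41 -3.3
74.9 74.89 -3.1
74.4 74.42 -3.8
73.9 74.22 0.7
[515.32209153 282.40135164  73.86178353] [-0.06195084  0.6844857  -0.29034382]
22.475
```

View pics/m8.png

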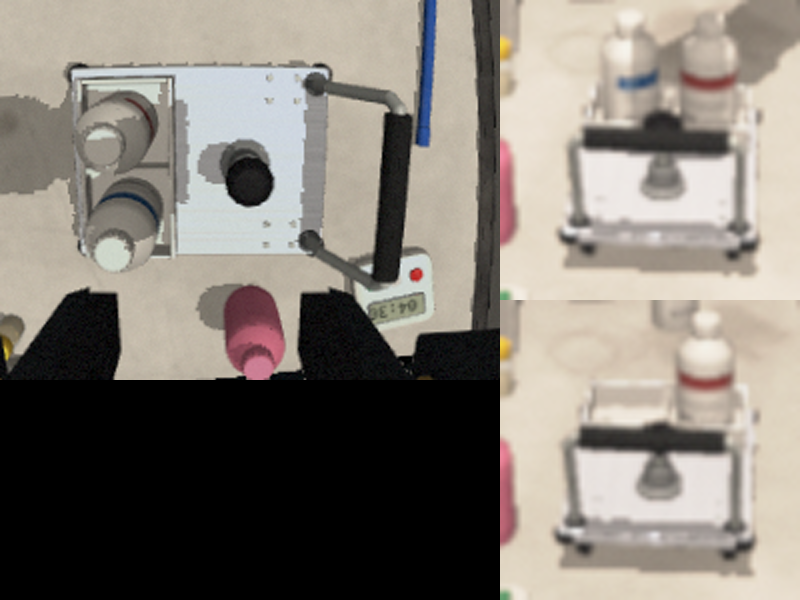

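Lock up by 8.2 mm (touchdown at z 74.1, start at 65.9), the knob clearly sits higher, and both bottles are upright. Next I drive to 30 mm short of the bay and look.

```bash
cat > path.py <<'E'
from h import *
from scipy.interpolate import CubicHermiteSpline
B=np.array([524.6,357.8]); hd=np.radians(-96.1); d=np.array([np.cos(hd),np.sin(hd)])
A0=B+51*d; A1=A0+120*d; bay=np.array([498.,-193.3]); yend=bay[1]+55
sp=CubicHermiteSpline([-A1[1],-10.],[A1[0],bay[0]],[d[0]/-d[1],0.])   # x as function of -y
def bar(y):  # axle y -> bar point, tool yaw
    if y>=A1[1]: A=A0+d*(y-A0[1])/d[1]; t=d
    elif y>10: A=np.array([sp(-y),y]); t=np.array([sp(-y,1),-1.]); t/=np.linalg.norm(t)
    else: A=np.array([bay[0],y]); t=np.array([0,-1.])
    return A-51*t, np.degrees(np.arctan2(t[1],t[0]))+180
E
python3 - <<'E'
from path import *
z=105; b,psi=bar(A0[1]); b=b+1*d
fingers.gripper_to(50)
env.move_pose([*b,190],Q(psi)); env.move_linear([*b,z],rate=100,stop_force=8)
fingers.gripper_to(8,effort=30); env.pause(.2); print(np.round(status.current_tcp_pos(),1),status.current_grip_width(),np.round(status.current_force(),1))
ys=np.r_[A1[1],np.linspace(A1[1],10,8)[1:],yend+30]
for y in ys:
    b,psi=bar(y); env.move_linear([float(b[0]),float(b[1]),z],Q(psi),rate=60)
    print(np.round(status.current_tcp_pos(),1),round(psi,2),np.round(status.current_force(),1),np.round(status.current_wrist_torque(),2))
env.pause(.3); c=snap('wrist','pics/w9.png'); snap('top','pics/t9.png'); print(status.current_clock())
cv2.imwrite('pics/w9b.png',cv2.resize(cv2.imread('pics/w9.png'),(800,600),interpolation=cv2.INTER_CUBIC))
E
```

```text
[524.6 357.1 105.2] 14.645234547616345 [-0.4  0.4  1.5]
[511.8 238.4 105. ] 83.9 [-1.  -0.1  4.3] [ 0.15  0.18 -0.03]
[508.1 211.2 104.8] 85.02 [-1.1 -1.8  4.2] [-0.26  0.2  -0.07]
[505.2 186.2 104.9] 86.05 [-0.7 -0.4  4.1] [-0.31  0.21 -0.09]
[502.8 160.9 104.9] 87.01 [-1.3 -1.6  3.2] [-0.28  0.25 -0.06]
[500.9 135.5 104.9] 87.88 [-2.  -1.8  3.1] [-0.25  0.39 -0.15]
[499.5 110.2 104.9] 88.67 [-2.3 -1.3  3. ] [-0.24  0.45 -0.13]
[498.4  85.1 104.8] 89.38 [-3.1 -1.   3.5] [-0.24  0.55 -0.19]
[497.8  60.3 104.9] 90.0 [-2.9 -1.5  2.8] [-0.17  0.75 -0.25]
[498.1 -57.3 105. ] 90.0 [-1.6 -0.   3.4] [ 0.06  0.35 -0.06]
33.8
```

View pics/w9b.png

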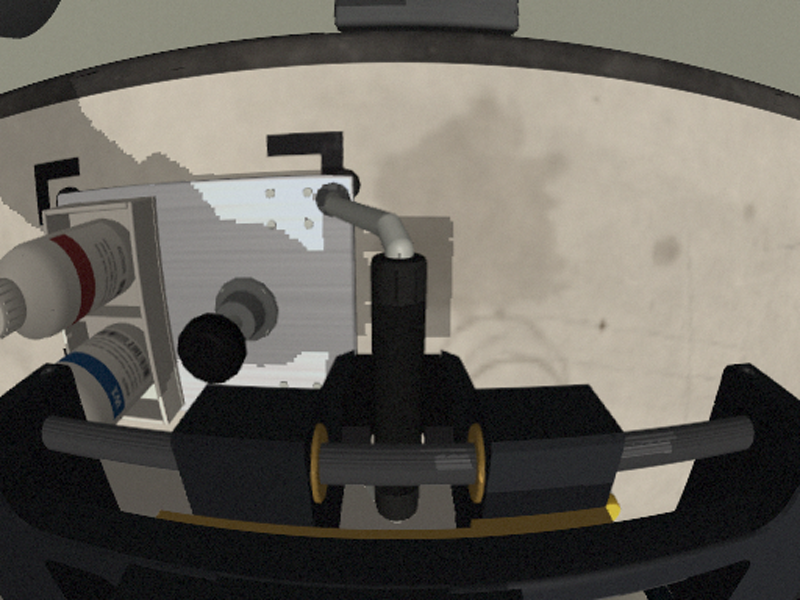

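Both bottles are upright and the knob is up at (212,348). The rear-right deck corner is at (354,177) and the front-right about (58,192). Tape right apexes: near (343,132), far (36,165).

```bash
python3 - <<'E'
from h import *
c=dict(np.load('pics/w9.npz'))
W=lambda x,y,z: fe2w(c,(x+.5)/1.5625-.5,(y+.5)/1.5625-.5,z)[:2]
for n,x,y,z in [('rr',354,176,38),('fr',58,193,38),('mid right edge',205,182,38),('nearR',343,132,0),('nearRin',322,155,0),('farR',36,165,0),('farRin',48,178,0),('knob',212,348,96),('barRend',399,255,124)]: print(n,np.round(W(x,y,z),1))
E
```

```text
rr [431.6 -77.1]
fr [ 429.4 -246.3]
mid right edge [ 431.4 -150.3]
nearR [409.4 -86.3]
nearRin [421.6 -97.8]
farR [ 409.8 -299.3]
farRin [ 420.  -288.2]
knob [ 491.9 -129.3]
barRend [449.5 -56.8]
```

```bash
python3 - <<'E'
from h import *
env.move_linear([498,-88.3,105],rate=40); env.pause(.4); print(np.round(status.current_tcp_pos(),1),np.round(status.current_force(),1))
fingers.gripper_to(50); env.pause(.2); env.move_linear([498,-88.3,200],rate=120)
env.move_pose([495,-186,280],Q(90)); c=snap('wrist','pics/w10.png')
# dark blob near expected knob (top z=96)
T=np.linalg.inv(c['world_from_camera'])
def pj(p):
    q=T[:3,:3]@np.array(p)+T[:3,3]; r=np.hypot(q[0],q[1]); t=np.arctan2(r,q[2]); return c['cx']+c['fx']*t*q[0]/r, c['cy']+c['fy']*t*q[1]/r
u,v=pj([497,-164,96]); print('exp',u,v)
m=(c['img'].max(2)<45).astype(np.uint8); n,l,s,ce=cv2.connectedComponentsWithStats(m)
for i in range(1,n):
    if s[i,4]>60: 
        print(s[i].tolist(),np.round(ce[i],1),[np.round(fe2w(c,*ce[i],z)[:2],1).tolist() for z in (0,96,124)])
print(status.current_clock())
E
```

```text
[497.9 -88.3 105. ] [-2.4 -1.5  1.9]
exp 272.09103911588477 167.9621480538697
[0, 0, 85, 25, 1580] [41.3  9.8] [[232.7, -547.8], [274.3, -466.1], [286.4, -442.2]]
[272, 0, 84, 18, 1143] [311.2   6.9] [[280.0, -102.7], [310.9, -121.3], [319.9, -126.7]]
[256, 27, 95, 10, 231] [302.7  32.1] [[320.1, -115.5], [342.0, -131.2], [348.4, -135.8]]
[37, 52, 297, 27, 1169] [154.8  63.2] [[361.2, -328.6], [373.8, -296.3], [377.5, -286.9]]
[358, 58, 39, 7, 94] [376.1  60.6] [[353.5, -3.4], [367.9, -44.4], [372.1, -56.3]]
[295, 93, 28, 23, 208] [310.8 100.7] [[420.4, -103.2], [419.7, -121.7], [419.5, -127.1]]
[175, 94, 27, 28, 334] [183.8 103.3] [[423.4, -285.5], [422.0, -262.9], [421.6, -256.3]]
[333, 131, 20, 85, 1094] [343.1 172.6] [[526.7, -48.6], [502.1, -79.4], [494.9, -88.4]]
[260, 153, 23, 24, 453] [271.1 164.4] [[514.8, -159.3], [492.8, -165.2], [486.4, -166.9]]
[179, 183, 16, 25, 173] [183.9 196.1] [[564.2, -292.7], [531.1, -268.5], [521.5, -261.4]]
[311, 182, 7, 21, 120] [314.2 191.8] [[557.4, -92.4], [525.8, -113.3], [516.6, -119.4]]
[0, 212, 17, 11, 89] [  6.4 217.3] [[615.3, -698.1], [570.7, -582.5], [557.6, -548.8]]
[0, 225, 512, 159, 53529] [250.4 316.8] [[804.5, -191.4], [717.2, -190.0], [691.8, -189.6]]
37.5667
```

```bash
python3 - <<'E'
from h import *
x,y=494.8,-164.8
fingers.gripper_to(0,effort=20)
env.move_pose([x,y,140],Q(0)); env.move_linear([x,y,100],rate=80); env.pause(.2)
print(env.move_linear([x,y,91],rate=15,stop_force=25),np.round(status.current_tcp_pos(),2),np.round(status.current_force(),1))
print(env.move_linear([x,y,84],rate=8,stop_force=17),np.round(status.current_tcp_pos(),2),np.round(status.current_force(),1))
env.pause(.3);print(np.round(status.current_tcp_pos(),2),np.round(status.current_force(),1),status.current_clock())
E
```

```text
False [ 494.96 -164.83   90.92] [1.4 0.5 1.2]
True [ 495.05 -164.84   87.98] [-1.5  0.3  5.7]
[ 495.01 -164.83   87.95] [-0.4  0.3  6.3] 42.05
```

```bash
python3 - <<'E'
from h import *
x,y=494.8,-164.8
for z in (87.4,86.9,86.4):
    r=env.move_linear([x,y,z],rate=5,stop_force=14); env.pause(.15); f=status.current_force(); print(r,z,np.round(status.current_tcp_pos(),2),np.round(f,1))
    if r or f[2]>18: break
env.move_linear([x,y,180],rate=100); env.pause(.2); print(status.current_force())
env.move_pose([495,-186,280],Q(90)); c=snap('wrist','pics/w11.png'); a=dict(np.load('pics/w10.npz'))
snap('side','pics/s11.png'); print(status.current_clock())
for c in (a,c):
    m=(c['img'].max(2)<45).astype(np.uint8); n,l,s,ce=cv2.connectedComponentsWithStats(m)
    for i in range(1,n):
        if 150<s[i,4]<1200 and 90<ce[i][1]<200: print(s[i].tolist(),np.round(ce[i],1))
    print()
E
```

```text
False 87.4 [ 495.01 -164.85   87.95] [-1.   0.9  9.5]
False 86.9 [ 495.07 -164.88   87.89] [-1.3  0.5 14.1]
False 86.4 [ 495.12 -164.91   87.86] [-1.4  0.4 18.7]
[-0.26190444 -1.055141    0.04586401]
45.8417
[295, 93, 28, 23, 208] [310.8 100.7]
[175, 94, 27, 28, 334] [183.8 103.3]
[333, 131, 20, 85, 1094] [343.1 172.6]
[260, 153, 23, 24, 453] [271.1 164.4]
[179, 183, 16, 25, 173] [183.9 196.1]

[175, 94, 28, 28, 336] [184.6 103.4]
[334, 130, 20, 86, 1092] [344.1 172.2]
[260, 151, 24, 24, 438] [271.9 162.5]
[180, 182, 17, 25, 171] [184.9 195.8]
```

```bash
python3 -c "
from h import *
env.sign_off(); print(status.current_clock())"
```

```text
the job is handed in; nothing more can be done
the job is handed in; nothing more can be done
```

The wash bottle is in the caddy's left well, and the caddy is parked in the bay with its lock pressed firm (19 N, knob top at 88 mm). The job was handed in at about 46 s. The caddy measured within about 3 mm of the bay centre and about 1° of square. I did not see the castors directly (relying on 120 mm straight at the start and about 150 mm at the end), and I last saw the bottles upright 30 mm before the final stop.

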